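Zero the shop's coin scale: seat the coin cup, then hold the service key turned

ROBOT

A 6-joint arm with a two-finger parallel gripper is mounted at the origin on the work surface. World frame = base frame: x ahead of the robot, y to its left, z up, the work surface at z = 0. Lengths are in m, angles in rad, forces in N, time in s.
With the tool pointing down it reaches from about 0.3 to 0.875 m from the base axis. Payload 6.4 kg.
Tool frame: the origin (TCP) lies between the finger pads; the fingertips stand ctrl.tip_extent ahead of it and the grasp point (between the pads) is the TCP (ctrl.tip_extent is the distance from the TCP to the fingertips, in m); z points along the fingers, y is the line along which they close (so a half turn about z gives the same grasp; the last joint's range is limited). The gripper opens to 85 mm and grips with 20 to 120 N. Pads are 22 mm wide; open, the fingers measure 114 mm over their backs; the gripper's body (76 mm by 85 mm) begins 54 mm behind the grasp point. The pads swing forward as they close: fully open they stand 13 mm farther back than shut.
Start: joints at [0.916, 0.181, 1.607, -0, 1.354, -0.206], TCP at [0.249, 0.518, 0.25] pointing down, gripper open.
Joint ranges: [-2.99, 2.99], [-0.89, 2.07], [0.3, 2.58], [-1.14, 4.28], [0, 2.63], [-3.12, 3.12]. Speed limits (rad/s): [2.57, 2.57, 3.01, 3.14, 3.14, 3.14].

INTERFACE

Orientations are given as a unit quaternion [w, x, y, z].
In Python, from bench import ctrl gives the robot as it stands.
- The arm moves only by the tool send_rows, never from a script. Its arguments are lists of equal length, an entry for each row: "dr": the turn, a rotation vector about the tool's x, y, z in units of 6 degrees (1.0 is 6 degrees), a list of three; "xyz": the shift along the tool's x, y, z in cm, a list of three; "jaw": the opening in per cent of the stroke, from 0 (shut) to 100 (fully open). In form: {"dr": [[wx, wy, wz], ...], "xyz": [[dx, dy, dz], ...], "jaw": [jaw, ...]}. A call has exactly 8 rows; each row is the pose to reach, as a shift and turn from the pose commanded when the call began, along the tool's axes at that moment; what a row does not reach only later rows make up. A row lasts 1/8 s, in which the tool goes at most 62.5 mm and 10.7 degrees, less where a joint would pass 70% of its speed; a pose out of reach is approached as far as the arm can. A call with a gripper value outside its range is refused whole. The fingers move at their own pace and stop on an object; the grip force is fixed at half the most. Time passes only in rows, so rows that repeat a pose let the fingers close, or fill a call up. It gives the time, the measured TCP pose, the force, the opening and the grip force at its end, in the units of the state.
- ctrl.get_obs(): the state, without advancing time (a new reading comes with each control period).
- ctrl.camera(name): name is "scene" or "top" or "wrist"; returns the picture (384x512x3 uint8, red, green, blue); there is no depth.
- ctrl.calibration(name): a dict with "camera_matrix" (3x3 intrinsics, pixels), "world_from_camera" (4x4, takes a point from camera to world coordinates). Camera axes: x right, y up, looking along -z (the intrinsics and any distortion apply to the point x, -y, -z); pixel columns grow to the right and rows downward; lengths in m; the calibration is good to about 2 mm. A picture is of the moment at which its call begins: read the wrist's pose just before it. calibration takes no time and is no camera call; for the wrist camera it gives the pose at the moment of the call.
- ctrl.hand_in(): hands the job in; it is judged then, once.
The state is a dict: "time_s": time; "q": joint angles; "dq": joint speeds; "joint_efforts": joint torques, N m; "eef_pos": TCP position; "eef_rot": TCP orientation; "wrist_force": force on the tool from outside, world axes, zero at the start; "torque": the same for the moment, N m; "opening": opening from 0.0 (shut) to 1.0 (fully open); "grasp_force": force on a finger pad.
Only numpy, scipy, OpenCV 4.12 (cv2) and the standard library are available. Lean on these libraries where they do the work, as an engineer would, in place of code of your own. Each camera call takes 0.05 s, during which the arm holds its last target. There are 200 camera calls.

TASK

Zero the coin scale on the shop counter: gently set the empty blue coin cup on the two pegs of the scale's weighing plate so that it sits fully down, and let go of it. Then take the yellow-headed key, put it in the scale's lock without forcing it, wiggling it past the sticky pins until its collar rests on the lock's face, and turn it clockwise (seen from above) a quarter turn. The lock springs back by itself, so finish still gripping the key fully in and turned; leave the cup alone on its pegs and everything else on the counter where it was.

Things in the scene. Friction and masses are not known exactly. Their poses are not given: they have to be found in the camera images.
- cup: Empty blue plastic coin cup, an open-topped tub: 54 mm along its x, 96 mm along y, 48 mm tall, 120 g. Origin at the centre of its underside, z up. Bottom 17 mm thick, walls 3 mm. In the underside two round sockets, 11.5 mm deep, 10.5 mm across, chamfered, 30 mm either side of the centre along y. Half a turn makes no difference.
- cup_center (a point): Centre of the coin cup, 24 mm above its underside, with the cup's axes.
- cup_base (a point): Centre of the coin cup's underside, with the cup's axes.
- scale: Grey and black coin scale fixed to the counter: 250 mm along its x, 200 mm along y; origin at the centre of its underside. Its front (-x side, towards the robot) is a deck (top 50 mm high) with keypad, display and lock, its rear the steel weighing plate (136 x 184 mm, top 60 mm high).
- plate_seat (a point): Point on top of the scale's weighing plate, 60 mm above the counter, midway between its two brass pegs: the centre of the cup's underside belongs here. Pegs 8 mm across, 10 mm tall, tops tapered, 30 mm either side of this point along its y, so the cup's long side lies along this y. z up; axes are the scale's.
- lock_mouth (a point): Centre of the keyhole on the top face of the lock's square 36 mm metal plate, 56 mm above the counter, at the scale's front right. Axes are the scale's, z up. The hole goes straight down, 14 mm along x by 6 mm along y, chamfered. The key fits either way round, blade width along x. It is home 31 mm down, its collar standing on this face, its head's centre 27 mm above this point.
- lock_pins (a point): Inside the lock, 20 mm below the keyhole: two sticky pins, which the blade's tip meets about 14 to 26 mm down, stuck at a different place each time. Each resists the key with about 5 to 15 N when pushed straight down; wiggling the key about 1 mm to and fro along this x (the blade's width) under light pressure moves them aside for good. The key turns only when fully home.
- lock (a joint): Turn of the lock, rad: 0 at rest (keyhole straight), growing clockwise seen from above, stop at 1.65. It springs back when let go; turning takes about 0.03 N m at first, 0.1 N m at a quarter turn. The key has play: the lock lags the key by about 0.15 rad. A quarter turn counts above 1.2 rad.
- key: The yellow-headed key, 78 mm tall, 35 g. Origin at the centre of its blade's lower end; x along the blade's width, y through its thickness, z up to the head. From the bottom: flat steel blade, 23 mm long, 12 x 4 mm, its lowest 5 mm tapering to 5 mm wide; round neck 5 mm across up to 31 mm; collar 9 mm across; head from 38 to 78 mm.
- key_head (a point): Head of the yellow key, the one to use. It stands upright, blade down, in a slot of the wooden block. This point is the centre of the head, 58 mm above the blade's tip; the head is 30 mm along x, 10 mm thick along y, 40 mm tall along z (up). Below it a steel collar 9 mm across, its underside 27 mm below this point.
- key_collar (a point): Centre of the underside of the yellow key's collar, 31 mm above the blade's tip, on the key's axis; z towards the head.
- key_black_head (a point): Head of the black key, leave it in the block: same make as the yellow one. This point is the centre of its head.
- key_red_head (a point): Head of the red key, leave it in the block: same make as the yellow one. This point is the centre of its head.
- stand: Wooden key block fixed to the counter, 170 mm along its x, 46 mm along y, 40 mm tall, origin at the centre of its underside. Three slots in its top, 50 mm apart along x, 14 x 6 mm, 30 mm deep, hold the keys, heads in line with x; which key is in which slot varies. Head centres are 68 mm above the counter, 28 mm above the block.
- can_c (a point): Centre of a drinks can, 66 mm across, 115 mm tall: leave it.
- carton_c (a point): Centre of a magenta carton lying flat, 100 x 150 x 45 mm: leave it.
- till_roll_c (a point): Centre of a white till roll on end, 48 mm across, 57 mm tall: leave it.
- jar_c (a point): Centre of a jar with orange cap, 76 mm across, 110 mm tall: leave it.
- pen_pot_c (a point): Middle of a dark pen pot, 72 mm across, 100 mm tall with pens to 150 mm: leave it.
- card_reader_c (a point): Centre of a black card reader lying flat, 150 x 72 x 24 mm: leave it.

How it is judged:
On the way, in this order (a step that is already met when the one before it is completed fails the run):
1. the coin cup sits fully down on both pegs, let go of (z of cup_base in the frame of plate_seat below 0.003 m and horizontal distance between cup_base and plate_seat below 0.004 m and angle between cup_base's own z axis and vertical below 0.04 rad and angle between the y axis of cup_base and the y axis of plate_seat, either way round below 0.08 rad and contact force between cup and the arm below 0.3 N and contact force between cup and the fingers below 0.3 N), for 0.2 s.
2. the yellow key is fully in the lock, not yet turned (z of key_collar in the frame of lock_mouth below 0.003 m and horizontal distance between key_collar and lock_mouth below 0.004 m and angle between key_head's own z axis and vertical below 0.12 rad and value of joint lock below 0.35 rad), for 0.1 s.
3. the lock is turned a quarter clockwise by the key (z of key_collar in the frame of lock_mouth below 0.003 m and horizontal distance between key_collar and lock_mouth below 0.004 m and angle between key_head's own z axis and vertical below 0.12 rad and value of joint lock above 1.2 rad), for 0.2 s.
At the end, for the whole second after the job is handed in: Cup down on both pegs (3 mm in height, 4 mm sideways), untouched by the robot; yellow key fully in the lock (collar within 3 mm of its face), still gripped, the lock still and held above 1.2 rad; all other things within 20 mm of where they were (all of step 1 and all of step 3 and velocity of joint lock below 0.2 rad/s and contact force between key and the fingers above 2 N and linear speed of cup below 0.05 m/s and distance of each of key_black_head, key_red_head, can_c, carton_c, till_roll_c, jar_c, pen_pot_c, card_reader_c from where it was at the start of the episode below 0.02 m); the arm keeps its last pose, push and grip.
It fails at once if another thing on the counter is disturbed (moved more than 30 mm) (distance of any of key_black_head, key_red_head, can_c, carton_c, till_roll_c, jar_c, pen_pot_c, card_reader_c from where it was at the start of the episode above 0.03 m).
It fails at once if the key is forced (more than 60 N against the scale) (contact force between key and scale above 60 N).
It fails at once if the cup is slammed or dropped on the scale (more than 45 N) (contact force between cup and scale above 45 N).
It also fails if it takes over 58 s, if anything falls off the work surface, if the arm or the gripper's body presses on something with over 40 N, if the wrist force passes 120 N, or if a joint passes its speed limit or range.

## Working session

There is one attempt and no reset: what is moved stays moved. The work goes in short steps, Python scripts to look and compute and a tool call to move; the robot and the scene stay as the last step left them, time stands still between calls to the robot, and variables do not carry over. Pictures are saved under pics/ and viewed, at most 10 in all, crops included, and the job is handed in when it is done.

Besides the shell and the picture viewer there is one more tool, called after "Emit:" as name(argument=value, ...) on one line, values as JSON. send_rows: Moves the arm, as the interface text tells. Its arguments: {"type":"object","properties":{"dr":{"type":"array","items":{"type":"array","items":{"type":"number"}}},"xyz":{"type":"array","items":{"type":"array","items":{"type":"number"}}},"jaw":{"type":"array","items":{"type":"number"}}},"required":["dr","xyz","jaw"]}

```bash
ls; mkdir -p pics
python3 - <<'E'
from bench import ctrl
import cv2,numpy as np
print(ctrl.get_obs(), ctrl.tip_extent)
for n in("scene","top","wrist"):
    c=ctrl.calibration(n);print(n,c)
    im=ctrl.camera(n);cv2.imwrite(f"pics/{n}0.png",im[:,:,::-1])
a=[cv2.imread(f"pics/{n}0.png") for n in("scene","top")]
E
```

```text
pics
{'time_s': 0.0, 'q': array([ 9.15708528e-01,  1.81523019e-01,  1.60799875e+00,  1.95251065e-05,
        1.35379141e+00, -2.06318970e-01]), 'dq': array([-7.51413132e-04,  5.04873198e-04,  4.00219969e-04,  1.37624731e-03,
        6.34776502e-05,  4.07052808e-04]), 'joint_efforts': array([ 1.91892890e-03, -4.44872510e+01, -3.51342559e+01, -2.22180297e-04,
        9.00254556e-03,  4.44660066e-05]), 'eef_pos': array([0.24913851, 0.51765631, 0.24939873]), 'eef_rot': array([-3.67829922e-04,  2.22508226e-01,  9.74930433e-01, -7.77718008e-04]), 'wrist_force': array([ 0.07958847,  0.61503   , -0.33845153]), 'torque': array([ 0.03677929, -0.03851071,  0.03690035]), 'grasp_force': 0.0, 'opening': 1.0004128557394867} 0.019
scene {'camera_matrix': array([[481.39966685,   0.        , 251.59717296],
       [  0.        , 481.39966685, 185.81026297],
       [  0.        ,   0.        ,   1.        ]]), 'world_from_camera': array([[-0.37566512, -0.63596841,  0.67410674,  1.60741647],
       [ 0.92674588, -0.26110042,  0.27012708,  0.42862039],
       [ 0.00421727,  0.72620297,  0.68746743,  1.127
[... 356 characters left out ...]
     [-9.99756441e-01,  2.20616470e-02,  5.84893952e-04,
         4.45209745e-02],
       [ 3.38271316e-03,  1.26995706e-01,  9.91897499e-01,
         1.05856085e+00],
       [ 0.00000000e+00,  0.00000000e+00,  0.00000000e+00,
         1.00000000e+00]])}
wrist {'camera_matrix': array([[308.91290614,   0.        , 256.50822464],
       [  0.        , 308.91290614, 187.86232325],
       [  0.        ,   0.        ,   1.        ]]), 'world_from_camera': array([[ 0.43405316, -0.86103082, -0.26499771,  0.18127889],
       [ 0.9008856 ,  0.41428507,  0.12951067,  0.55009772],
       [-0.00172809, -0.29494714,  0.95551201,  0.37339633],
       [ 0.        ,  0.        ,  0.        ,  1.        ]])}
```

View pics/top0.png

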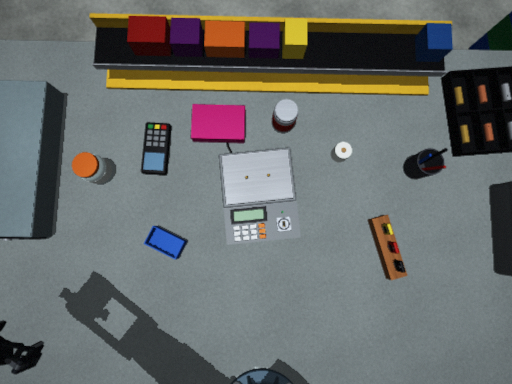

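View pics/scene0.png

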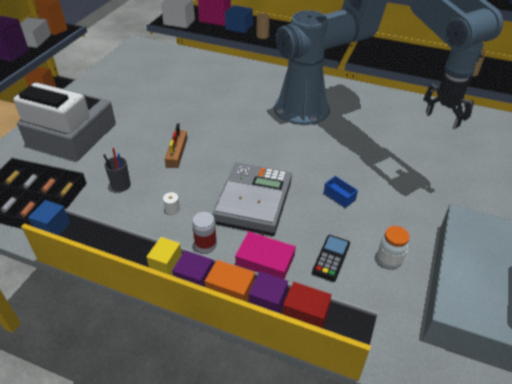

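The top view shows the cup at about (166,242), the pegs at (247,178) and (268,175), the lock at (284,224), and the yellow key at (389,229). The scene view agrees with that layout.

```bash
cat > h.py <<'E'
from bench import ctrl
import cv2,numpy as np
from scipy.spatial.transform import Rotation as R
def shot(n):
    c=ctrl.calibration(n); return cv2.cvtColor(ctrl.camera(n),cv2.COLOR_RGB2BGR),c
def ray(c,uv,z):
    uv=np.atleast_2d(np.array(uv,float));K=c["camera_matrix"];T=c["world_from_camera"]
    d=np.c_[(uv[:,0]-K[0,2])/K[0,0],-(uv[:,1]-K[1,2])/K[1,1],-np.ones(len(uv))]@T[:3,:3].T
    return T[:3,3]+d*((z-T[2,3])/d[:,2])[:,None]
def proj(c,p):
    K=c["camera_matrix"];T=c["world_from_camera"];q=T[:3,:3].T@(np.array(p)-T[:3,3]);return K[0,0]*q[0]/-q[2]+K[0,2],K[1,1]*q[1]/q[2]+K[1,2]
def mask(im,lo,hi):
    return cv2.inRange(cv2.cvtColor(im,cv2.COLOR_BGR2HSV),np.array(lo),np.array(hi))
def blobs(m,amin=8):
    n,l,s,c=cv2.connectedComponentsWithStats(m)
    return [(s[i,4],c[i].round(1),l==i) for i in range(1,n) if s[i,4]>=amin]
def move(p,yaw):
    "shift in tool axes (cm) and turn (units) from measured pose to TCP p, tool down, tool y axis at world angle yaw"
    o=ctrl.get_obs();w,x,y,z=o["eef_rot"];A=R.from_quat([x,y,z,w])
    Y=np.array([np.cos(yaw),np.sin(yaw),0]);Z=np.array([0,0,-1.]);
    if A.as_matrix()[:,1]@Y<0:Y=-Y
    B=R.from_matrix(np.c_[np.cross(Y,Z),Y,Z])
    print("xyz",(A.inv().apply(np.array(p)-o["eef_pos"])*100).round(2),"dr",((A.inv()*B).as_rotvec(degrees=True)/6).round(3))
E
python3 - <<'E'
from h import *
im=cv2.imread("pics/top0.png");c=ctrl.calibration("top")
b=max(blobs(mask(im[:,:400],(105,120,60),(125,255,255)),100),key=lambda b:-abs(b[1][0]-166))
print(b[:2])
r=cv2.minAreaRect(np.argwhere(b[2])[:,::-1].astype(np.float32));bx=ray(c,cv2.boxPoints(r),.04)
print("cup",bx.mean(0),bx)
P=ray(c,[(247,178),(268,175)],.07);print("pegs",P,P.mean(0))
print("lock",ray(c,[(284,224)],.056),"key",ray(c,[(389,229),(394,247),(400,266)],.088))
E
```

```text
(np.int32(746), array([164.7, 242.1]))
cup [0.44429129 0.27308337 0.04      ] [[0.43943123 0.32954965 0.04      ]
 [0.4907632  0.30683718 0.04      ]
 [0.44888429 0.21638545 0.04      ]
 [0.39808644 0.23956121 0.04      ]]
pegs [[ 0.62024374  0.05201191  0.07      ]
 [ 0.6297044  -0.00453418  0.07      ]] [0.62497407 0.02373886 0.07      ]
lock [[ 0.49926586 -0.05042864  0.056     ]] key [[ 0.49140141 -0.32129807  0.088     ]
 [ 0.44530832 -0.33306445  0.088     ]
 [ 0.39729661 -0.34719255  0.088     ]]
```

Run:
```python
from h import *
move([.444,.273,.20],np.deg2rad(-24.5))
o=ctrl.get_obs();c=ctrl.calibration("wrist")["world_from_camera"];w,x,y,z=o["eef_rot"];A=R.from_quat([x,y,z,w])
print(A.inv().apply(c[:3,3]-o["eef_pos"]),A.inv().apply(-c[:3,2]))
```

```text
xyz [-28.17 -13.59   4.97] dr [-1.2000e-02  8.0000e-03  1.4798e+01]
[ 0.07527905 -0.00045775 -0.12389   ] [-2.95231913e-01 -2.71080682e-04  9.55425583e-01]
```

Emit:
send_rows(dr=[[0, 0, 1.7], [0, 0, 3.4], [0, 0, 5.1], [0, 0, 6.8], [0, 0, 8.5], [0, 0, 10.2], [0, 0, 11.9], [0, 0, 13.6]], xyz=[[-3.5, -1.7, 0.6], [-7, -3.4, 1.2], [-10.5, -5.1, 1.8], [-14, -6.8, 2.5], [-17.5, -8.5, 3.1], [-21, -10.2, 3.7], [-24.6, -12, 4.4], [-28.2, -13.6, 5]], jaw=[100, 100, 100, 100, 100, 100, 100, 100])

```text
time_s: 1.15
eef_pos: [0.445, 0.272, 0.1998]
eef_rot: [-0.0, 0.807, 0.59, -0.0]
wrist_force: [-0.1, 1.2, 0.5]
opening: 1.001
grasp_force: 0.0
```

```bash
cat > cup.py <<'E'
from h import *
im,c=shot("wrist");cv2.imwrite("pics/w1.png",im);o=ctrl.get_obs();print(o["eef_pos"],o["wrist_force"])
m=mask(im,(105,100,40),(130,255,255));b=max(blobs(m,500),key=lambda b:b[0]);print(b[:2])
pts=np.argwhere(b[2])[:,::-1]
w=ray(c,pts,.048)[:,:2].astype(np.float32)
r=cv2.minAreaRect(w);print("rim-plane",r)
move([.444,.273,.20],np.deg2rad(-24.5))
E
python3 cup.py
```

```text
[0.4475595  0.26880524 0.19918789] [ 2.53362132 -2.98337691 -0.23246494]
(np.int32(6088), array([254.7, 171.5]))
rim-plane ((0.4437006115913391, 0.2745222747325897), (0.09923705458641052, 0.054026126861572266), 65.09589385986328)
xyz [ 0.29 -0.47 -0.08] dr [0.014 0.021 1.051]
```

View pics/w1.png

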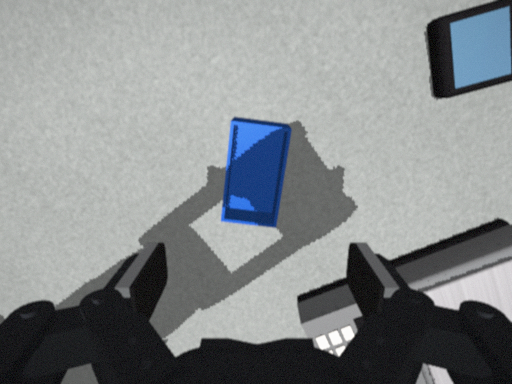

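The wrist view shows the cup at (255,172), with nothing near it and its rim edges clear.

Emit:
send_rows(dr=[[0, 0, 0.6], [0, 0, 1.2], [0, 0, 1.2], [0, 0, 1.2], [0, 0, 1.2], [0, 0, 1.2], [0, 0, 1.2], [0, 0, 1.2]], xyz=[[0, 0, 1], [0, 0, 2], [0, 0, 4], [0, 0, 5], [0, 0, 6], [0, 0, 6], [0, 0, 6], [0, 0, 6]], jaw=[100, 100, 100, 100, 100, 100, 100, 100])

```text
time_s: 2.2
eef_pos: [0.445, 0.2733, 0.1409]
eef_rot: [0.0, 0.841, 0.541, 0.001]
wrist_force: [0.1, 0.5, 0.1]
opening: 0.999
grasp_force: 0.0
```

```bash
sed -i 's/w1.png/w2.png/;s/move(.*/move([*(np.array(r[0])),.03],np.deg2rad((r[2]-90)))/' cup.py; python3 cup.py
```

```text
[0.4449045  0.27332392 0.14085242] [ 0.42813223 -0.242928    0.03897661]
(np.int32(9398), array([254.1, 191.1]))
rim-plane ((0.44391340017318726, 0.27510175108909607), (0.10073354095220566, 0.054204437881708145), 65.09569549560547)
xyz [ 0.11 -0.17 11.09] dr [ 0.007 -0.007  0.066]
```

Emit:
send_rows(dr=[[0, 0, 0.07], [0, 0, 0.07], [0, 0, 0.07], [0, 0, 0.07], [0, 0, 0.07], [0, 0, 0.07], [0, 0, 0.07], [0, 0, 0.07]], xyz=[[-0.12, -0.17, 2], [-0.12, -0.17, 5], [-0.12, -0.17, 8], [-0.12, -0.17, 10], [-0.12, -0.17, 11], [-0.12, -0.17, 11], [-0.12, -0.17, 11], [-0.12, -0.17, 11]], jaw=[100, 100, 100, 100, 100, 80, 40, 40])

```text
time_s: 3.25
eef_pos: [0.4434, 0.2731, 0.0314]
eef_rot: [0.0, 0.843, 0.538, 0.001]
wrist_force: [-0.3, 0.4, 2.7]
opening: 0.623
grasp_force: 63.9
```

Emit:
send_rows(dr=[[0, 0, 0], [0, 0, 0], [0, 0, 0], [0, 0, 0], [0, 0, 0], [0, 0, 0], [0, 0, 0], [0, 0, 0]], xyz=[[0, 0, 0], [0, 0, 0], [0, 0, 0], [0, 0, -1], [0, 0, -4], [0, 0, -8], [0, 0, -12], [0, 0, -14]], jaw=[40, 40, 40, 40, 40, 40, 40, 40])

```text
time_s: 4.25
eef_pos: [0.4432, 0.2731, 0.1731]
eef_rot: [0.0, 0.843, 0.538, 0.002]
wrist_force: [-0.4, -0.8, -1.3]
opening: 0.624
grasp_force: 63.3
```

Run:
```python
from h import *
o=ctrl.get_obs();print({k:o[k] for k in("eef_pos","eef_rot","opening","grasp_force","wrist_force","q")})
move([.545,.024,.22],np.deg2rad(-10))
im,c=shot("top");cv2.imwrite("pics/t2.png",im)
```

```text
{'eef_pos': array([0.44324867, 0.27309814, 0.17314543]), 'eef_rot': array([4.28920186e-04, 8.43050164e-01, 5.37832320e-01, 1.62236593e-03]), 'opening': 0.6239573745914085, 'grasp_force': 63.32842469215393, 'wrist_force': array([-0.43072739, -0.78798576, -1.34514182]), 'q': array([ 3.23980919e-01,  1.42871690e-01,  1.81658285e+00, -5.29558397e-05,
        1.17878226e+00,  7.59068071e-01])}
xyz [-18.29  19.74  -4.68] dr [ 0.026 -0.019 -2.488]
```

Run:
```python
from h import *
move([.635,-.066,.16],np.deg2rad(8))
```

```text
xyz [-22.76  31.6    1.56] dr [ 0.053 -0.027 -5.486]
```

Emit:
send_rows(dr=[[0, 0, -0.6], [0, 0, -1.3], [0, 0, -2], [0, 0, -2.7], [0, 0, -3.4], [0, 0, -4.1], [0, 0, -4.8], [0, 0, -5.5]], xyz=[[-2, 3, 0], [-5, 7, 0], [-8, 11.5, 0], [-11.5, 16, 0], [-15, 20.5, 0], [-18, 25, 0], [-21, 29, 0.5], [-22.8, 31.6, 1]], jaw=[40, 40, 40, 40, 40, 40, 40, 40])

```text
time_s: 5.3
eef_pos: [0.6332, -0.0695, 0.1594]
eef_rot: [-0.0, 0.655, 0.755, -0.0]
wrist_force: [0.1, 0.1, -2.4]
opening: 0.622
grasp_force: 63.4
```

Emit:
send_rows(dr=[[0, 0, 0], [0, 0, 0], [0, 0, 0], [0, 0, 0], [0, 0, 0], [0, 0, 0], [0, 0, 0], [0, 0, 0]], xyz=[[0, 0, 0.5], [0, 0, 0.5], [0, 0, 0.5], [0, 0, 0.5], [0, 0, 0.5], [0, 0, 0.5], [0, 0, 0.5], [0, 0, 0.5]], jaw=[40, 40, 40, 40, 40, 40, 40, 40])

```text
time_s: 6.3
eef_pos: [0.6329, -0.0672, 0.1553]
eef_rot: [0.0, 0.656, 0.755, -0.0]
wrist_force: [0.1, -0.5, -1.1]
opening: 0.624
grasp_force: 63.5
```

Run:
```python
from h import *
o=ctrl.get_obs();print(o["eef_pos"],o["eef_rot"])
im,c=shot("wrist");cv2.imwrite("pics/w3.png",im)
print(proj(c,[.62,.052,.07]),proj(c,[.63,-.0045,.07]))
for b in blobs(mask(im,(12,90,60),(35,255,255)),15): print(b[:2],ray(c,b[1],.07))
```

```text
[ 0.63293218 -0.06719362  0.15530573] [ 2.17148427e-05  6.55642728e-01  7.55071264e-01 -2.91495868e-06]
(np.float64(263.2985339492235), np.float64(14.578390249301606)) (np.float64(265.7507232073462), np.float64(112.1487415643558))
(np.int32(145), array([268.3,  12. ])) [[0.62278167 0.05379332 0.07      ]]
(np.int32(326), array([29.2, 57.4])) [[0.4781685  0.00775511 0.07      ]]
(np.int32(355), array([50.1, 57.4])) [[0.49114585 0.00959053 0.07      ]]
(np.int32(380), array([71.3, 58.3])) [[0.50429067 0.01092157 0.07      ]]
(np.int32(90), array([265.7, 111.7])) [[ 0.62992413 -0.00422031  0.07      ]]
(np.int32(90), array([ 81. , 146.5])) [[ 0.50886271 -0.04461497  0.07      ]]
(np.int32(2163), array([497.1, 313.1])) [[ 0.83918658 -0.13491347  0.07      ]]
(np.int32(574), array([121.7, 372.3])) [[ 0.53874123 -0.23967573  0.07      ]]
```

View pics/w3.png

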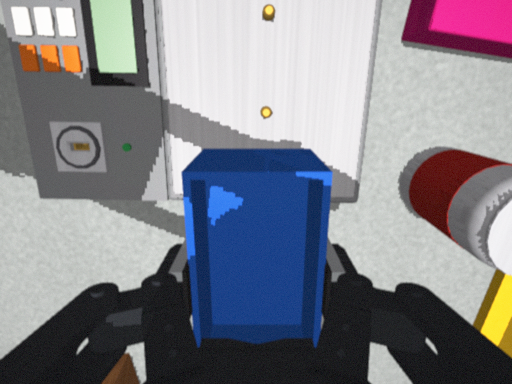

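The pegs show at (268,12) and (266,112) and the keyhole at about (80,146). The cup sits square in the jaws, with the lower edge of its end wall at row ~150 and its rim at row ~172.

Run:
```python
from h import *
im=cv2.imread("pics/w3.png");c=ctrl.calibration("wrist");o=ctrl.get_obs();t=o["eef_pos"]
w,x,y,z=o["eef_rot"];A=R.from_quat([x,y,z,w])
col=im[140:185,225:290].astype(int).mean(1);print([(140+i,tuple(v.astype(int))) for i,v in enumerate(col) if i in(7,8,9,10,11,12,13) or i>27 and i<37])
for row in(148,149,150,151): print("bottom",row,A.inv().apply(ray(c,[(258,row)],t[2]-.0314)[0]-t)*1000)
for row in(170,172,174): print("rim",row,A.inv().apply(ray(c,[(258,row)],t[2]+.0166)[0]-t)*1000)
for col_ in (184,330): print("side",A.inv().apply(ray(c,[(col_,172)],t[2]+.0166)[0]-t)*1000)
P=ray(c,[(268.3,12),(265.7,111.7)],.066);s=P.mean(0);d=P[0]-P[1];yaw=np.arctan2(-d[0],d[1]);print("seat",s,np.linalg.norm(d),np.rad2deg(yaw))
L=ray(c,[(80.5,146.3)],.056)[0];print("lock",L, R.from_euler("z",-yaw).apply(L-s))
move([s[0],s[1],.105],yaw)
```

```text
[(147, (np.int64(133), np.int64(129), np.int64(130))), (148, (np.int64(123), np.int64(103), np.int64(98))), (149, (np.int64(112), np.int64(69), np.int64(51))), (150, (np.int64(108), np.int64(54), np.int64(24))), (151, (np.int64(106), np.int64(51), np.int64(19))), (152, (np.int64(107), np.int64(53), np.int64(22))), (153, (np.int64(106), np.int64(52), np.int64(21))), (168, (np.int64(104), np.int64(52), np.int64(22))), (169, (np.int64(104), np.int64(51), np.int64(21))), (170, (np.int64(106), np.int64(52), np.int64(22))), (171, (np.int64(117), np.int64(57), np.int64(23))), (172, (np.int64(131), np.int64(63), np.int64(25))), (173, (np.int64(137), np.int64(66), np.int64(27))), (174, (np.int64(138), np.int64(67), np.int64(28))), (175, (np.int64(138), np.int64(67), np.int64(28))), (176, (np.int64(138), np.int64(67), np.int64(28)))]
bottom 148 [48.02740065  0.57586949 31.40050291]
bottom 149 [47.51759606  0.57649672 31.40049732]
bottom 150 [47.00680804  0.57712517 31.40049172]
bottom 151 [46.49503376  0.57775482 31.40048611]
rim 170 [ 48.4367344    0.36277544 -16.59948475]
rim 172 [ 47.70073113   0.36368097 -16.59949282]
rim 174 [ 46.96182104   0.36459007 -16.59950092]
side [ 47.70444134 -26.11947408 -16.59851041]
side [ 47.69712158  26.12829383 -16.60044858]
seat [0.62642627 0.02511159 0.066     ] 0.0595645319612751 7.0175983445812875
lock [ 0.50091955 -0.04797981  0.056     ] [-0.13349639 -0.05721017 -0.01      ]
xyz [9.23 0.65 5.03] dr [-0.    -0.     0.174]
```

Emit:
send_rows(dr=[[0, 0, 0.17], [0, 0, 0.17], [0, 0, 0.17], [0, 0, 0.17], [0, 0, 0.17], [0, 0, 0.17], [0, 0, 0.17], [0, 0, 0.17]], xyz=[[2, 0.3, 0], [5, 0.65, 0.5], [8, 0.65, 2], [9.26, 0.65, 3], [9.26, 0.65, 4], [9.26, 0.65, 4.3], [9.26, 0.65, 4.3], [9.26, 0.65, 4.3]], jaw=[40, 40, 40, 40, 40, 40, 40, 40])

```text
time_s: 7.35
eef_pos: [0.6268, 0.0246, 0.1128]
eef_rot: [0.0, 0.663, 0.749, 0.0]
wrist_force: [0.3, 0.4, -1.2]
opening: 0.627
grasp_force: 63.5
```

Run:
```python
from h import *
move([.62643,.02541,.0914],np.deg2rad(7.0));print(ctrl.get_obs()["eef_pos"],ctrl.get_obs()["wrist_force"])
```

```text
xyz [ 0.08 -0.03  2.14] dr [ 0.008  0.003 -0.002]
[0.62684198 0.024644   0.11278305] [ 0.33475941  0.41527915 -1.15011455]
```

Emit:
send_rows(dr=[[0, 0, 0], [0, 0, 0], [0, 0, 0], [0, 0, 0], [0, 0, 0], [0, 0, 0], [0, 0, 0], [0, 0, 0]], xyz=[[0.08, -0.03, 0.3], [0.08, -0.03, 0.6], [0.08, -0.03, 0.9], [0.08, -0.03, 1.1], [0.08, -0.03, 1.2], [0.08, -0.03, 1.3], [0.08, -0.03, 1.4], [0.08, -0.03, 1.4]], jaw=[40, 40, 40, 40, 40, 40, 40, 40])

```text
time_s: 8.35
eef_pos: [0.6259, 0.0262, 0.0982]
eef_rot: [-0.0, 0.662, 0.749, -0.0]
wrist_force: [-1.0, -0.2, -1.0]
opening: 0.624
grasp_force: 63.5
```

Emit:
send_rows(dr=[[0, 0, 0], [0, 0, 0], [0, 0, 0], [0, 0, 0], [0, 0, 0], [0, 0, 0], [0, 0, 0], [0, 0, 0]], xyz=[[0, 0, 0.1], [0, 0, 0.2], [0, 0, 0.3], [0, 0, 0.4], [0, 0, 0.5], [0, 0, 0.58], [0, 0, 0.63], [0, 0, 0.65]], jaw=[40, 40, 40, 40, 40, 40, 40, 40])

```text
time_s: 9.35
eef_pos: [0.626, 0.0262, 0.0918]
eef_rot: [-0.0, 0.662, 0.749, -0.0]
wrist_force: [1.1, 0.1, -1.0]
opening: 0.628
grasp_force: 63.5
```

Emit:
send_rows(dr=[[0, 0, 0], [0, 0, 0], [0, 0, 0], [0, 0, 0], [0, 0, 0], [0, 0, 0], [0, 0, 0], [0, 0, 0]], xyz=[[0, 0, 0.04], [0, 0, 0.07], [0, 0, 0.07], [0, 0, 0.07], [0, 0, 0.07], [0, 0, 0.07], [0, 0, -1], [0, 0, -3]], jaw=[40, 40, 75, 100, 100, 100, 100, 100])

```text
time_s: 10.35
eef_pos: [0.6255, 0.0262, 0.1222]
eef_rot: [-0.001, 0.662, 0.749, -0.0]
wrist_force: [0.4, -0.9, -0.2]
opening: 0.996
grasp_force: 0.0
```

Run:
```python
from h import *
print(ctrl.get_obs()["eef_pos"],ctrl.get_obs()["opening"],ctrl.get_obs()["q"])
im,c=shot("top")
for n,lo,hi in(("y",(22,120,90),(33,255,255)),("r",(0,150,80),(8,255,255))):
    for b in blobs(mask(im,lo,hi)*np.uint8(1),4):
        if 360<b[1][0]<410 and 205<b[1][1]<290: print(n,b[:2],ray(c,b[1],.085))
cv2.imwrite("pics/t3.png",cv2.resize(im[205:290,360:420],None,fx=7,fy=7))
move([.48,-.32,.22],np.deg2rad(100))
```

```text
[0.62551377 0.02622384 0.12223887] 0.9962745294427517 [-1.47366177e-01  4.27783869e-01  1.56787685e+00 -5.15803955e-05
  1.14733748e+00 -2.70288467e-01]
y (np.int32(44), array([389.5, 228.4])) [[ 0.49305209 -0.32377853  0.085     ]]
r (np.int32(43), array([395.5, 247.5])) [[ 0.44402796 -0.33809862  0.085     ]]
xyz [-32.53 -18.88  -9.42] dr [ 0.043 -0.023 14.509]
```

View pics/t3.png

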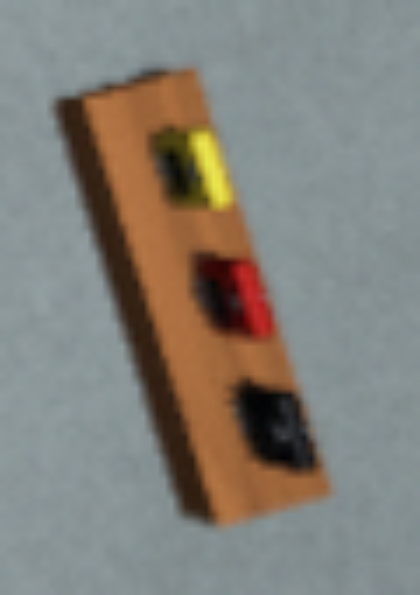

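The top crop shows the yellow key in the slot farthest from the robot, then red and black, with the heads in line with the block.

Emit:
send_rows(dr=[[0, 0, 0], [0, 0, 0], [0, 0, -1.5], [0, 0, -3.2], [0, 0, -4.9], [0, 0, -6.6], [0, 0, -8.3], [0, 0, -10]], xyz=[[0, 0, -3], [0, 0, -7], [-3, -2, -9], [-8, -5, -10], [-13, -8, -10], [-18, -11, -10], [-23, -14, -10], [-27, -16, -10]], jaw=[100, 100, 100, 100, 100, 100, 100, 100])

```text
time_s: 11.4
eef_pos: [0.4996, -0.2634, 0.2234]
eef_rot: [0.001, 0.199, 0.98, -0.001]
wrist_force: [-0.2, 0.3, -0.1]
opening: 0.992
grasp_force: 0.0
```

Run:
```python
from h import *
im,c=shot("top")
b=max([b for b in blobs(mask(im[120:230,200:310],(105,120,40),(125,255,255)),50)],key=lambda b:b[0])
r=cv2.minAreaRect(ray(c,np.argwhere(b[2])[:,::-1]+[200,120],.108)[:,:2].astype(np.float32));print("cup",r)
move([.492,-.322,.22],np.deg2rad(105.5))
```

```text
cup ((0.6248494386672974, 0.025554988533258438), (0.05783426761627197, 0.09477879106998444), 7.087061405181885)
xyz [-1.47 -5.15  0.38] dr [-0.051  0.011 -6.309]
```

Emit:
send_rows(dr=[[0, 0, -1.6], [0, 0, -3.2], [0, 0, -4.8], [0, 0, -6.3], [0, 0, -6.3], [0, 0, -6.3], [0, 0, -6.3], [0, 0, -6.3]], xyz=[[-0.4, -1.4, 0], [-0.8, -2.8, 0], [-1.2, -4.2, 0], [-1.5, -5.2, 0.4], [-1.5, -5.2, 0.4], [-1.5, -5.2, 0.4], [-1.5, -5.2, 0.4], [-1.5, -5.2, 0.4]], jaw=[100, 100, 100, 100, 100, 100, 100, 100])

```text
time_s: 12.45
eef_pos: [0.4938, -0.3147, 0.218]
eef_rot: [0.0, -0.127, 0.992, -0.0]
wrist_force: [-0.4, -0.4, 0.2]
opening: 1.0
grasp_force: 0.0
```

```bash
cat > key.py <<'E'
from h import *
im,c=shot("wrist");cv2.imwrite("pics/w4.png",im);o=ctrl.get_obs();print(o["eef_pos"])
for n,lo,hi,k in(("bright",(22,120,150),(33,255,255),1),("all",(18,110,40),(36,255,255),1)):
    for b in blobs(mask(im,lo,hi),60):
        r=cv2.minAreaRect(np.argwhere(b[2])[:,::-1].astype(np.float32));w=ray(c,cv2.boxPoints(r),.088)
        e=w[0]-w[1] if np.linalg.norm(w[0]-w[1])>np.linalg.norm(w[1]-w[2]) else w[1]-w[2]
        print(n,b[:2],r,w.mean(0),np.rad2deg(np.arctan2(e[1],e[0])),np.linalg.norm(w[0]-w[1]),np.linalg.norm(w[2]-w[1]))
move([.492,-.322,.075],np.deg2rad(105.5))
E
python3 key.py
```

```text
[ 0.49370352 -0.31480948  0.21793784]
bright (np.int32(270), array([248.1, 178.4])) ((248.0748291015625, 178.4962615966797), (31.161075592041016, 8.988771438598633), 87.1375961303711) [ 0.49056503 -0.32349665  0.088     ] -162.91329334164763 0.007548698007501929 0.027527574888855114
all (np.int32(488), array([248.2, 174.7])) ((248.0, 174.5), (41.0, 12.0), 90.0) [ 0.48731811 -0.32438616  0.088     ] -165.59624890259272 0.009985280947587808 0.03596570780608041
all (np.int32(152), array([  3.6, 312.8])) ((4.5, 314.0), (20.0, 9.0), 90.0) [ 0.68497322 -0.52208207  0.088     ] -178.77425842309313 0.00876527728166126 0.024250192945693413
xyz [ 0.35 -0.65 14.29] dr [-0.001  0.001 -0.156]
```

View pics/w4.png

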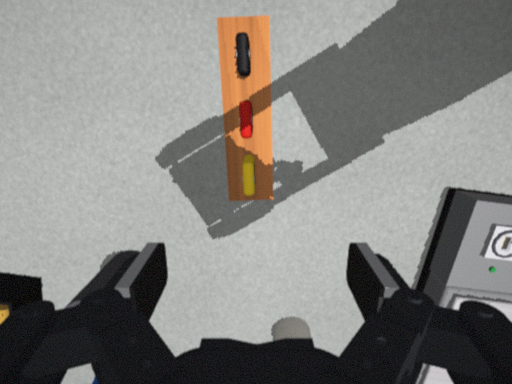

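The yellow head is at about (248,178), with red and black above it in line and free space on both sides for the fingers.

Emit:
send_rows(dr=[[0, 0, -0.34], [0, 0, -0.34], [0, 0, -0.34], [0, 0, -0.34], [0, 0, -0.34], [0, 0, -0.34], [0, 0, -0.34], [0, 0, -0.34]], xyz=[[0.5, -0.75, 2], [0.52, -0.76, 5], [0.52, -0.76, 8], [0.52, -0.76, 8], [0.52, -0.76, 8], [0.52, -0.76, 8], [0.52, -0.76, 8], [0.52, -0.76, 8]], jaw=[80, 60, 60, 60, 60, 60, 60, 60])

```text
time_s: 13.5
eef_pos: [0.4907, -0.324, 0.1384]
eef_rot: [0.0, -0.145, 0.99, -0.0]
wrist_force: [-0.2, 0.4, -0.5]
opening: 0.6
grasp_force: 0.0
```

```bash
sed -i 's/w4.png/w5.png/;s/move(.*/move([.4906,-.3235,.069],np.deg2rad(106.6))/' key.py; python3 key.py
```

```text
[ 0.49058056 -0.32385036  0.13821028]
bright (np.int32(625), array([257.9, 220.5])) ((258.0, 220.0), (44.0, 14.0), 90.0) [ 0.48973015 -0.32380924  0.088     ] -162.9272244850335 0.008353196527328714 0.029057399182502434
all (np.int32(947), array([257.9, 213.3])) ((258.0, 213.0), (60.0, 16.0), 90.0) [ 0.48559628 -0.32504862  0.088     ] -162.87239975430626 0.009403755937586529 0.03907278448714592
xyz [-0.01  0.04  6.92] dr [-0.005  0.003  0.003]
```

View pics/w5.png

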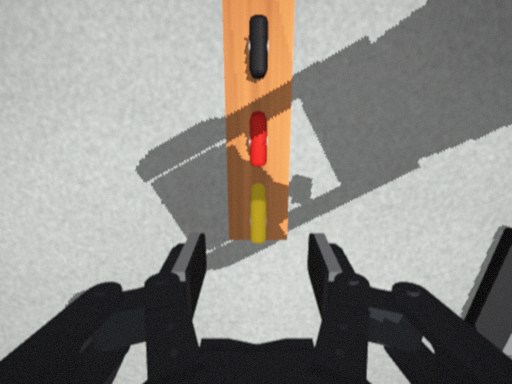

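The yellow head at (258,220) is vertical in the picture and midway between the fingers, so I descend.

Emit:
send_rows(dr=[[0, 0, 0], [0, 0, 0], [0, 0, 0], [0, 0, 0], [0, 0, 0], [0, 0, 0], [0, 0, 0], [0, 0, 0]], xyz=[[0.08, 0.02, 1.5], [0.08, 0.02, 3.5], [0.08, 0.02, 5.5], [0.08, 0.02, 6.7], [0.08, 0.02, 6.9], [0.08, 0.02, 6.9], [0.08, 0.02, 6.9], [0.08, 0.02, 6.9]], jaw=[60, 60, 60, 60, 40, 20, 5, 0])

```text
time_s: 14.55
eef_pos: [0.49, -0.324, 0.0694]
eef_rot: [0.0, -0.145, 0.99, -0.0]
wrist_force: [0.2, -0.6, 0.8]
opening: 0.114
grasp_force: 59.4
```

Emit:
send_rows(dr=[[0, 0, 0], [0, 0, 0], [0, 0, 0], [0, 0, 0], [0, 0, 0], [0, 0, 0], [0, 0, 0], [0, 0, 0]], xyz=[[0, 0, 0], [0, 0, 0], [0, 0, 0], [0, 0, 0], [0, 0, -0.5], [0, 0, -1], [0, 0, -1.5], [0, 0, -2]], jaw=[0, 0, 0, 0, 0, 0, 0, 0])

```text
time_s: 15.55
eef_pos: [0.4896, -0.3238, 0.0891]
eef_rot: [-0.0, -0.145, 0.99, -0.0]
wrist_force: [-0.7, 0.4, -0.4]
opening: 0.11
grasp_force: 59.5
```

Run:
```python
from h import *
o=ctrl.get_obs();print(o["eef_pos"],o["opening"],o["grasp_force"],o["wrist_force"],o["torque"],o["q"])
```

```text
[ 0.48958441 -0.32382297  0.08909489] 0.11012607702827841 59.48398053646088 [-0.72866397  0.38233369 -0.44776211] [-0.03578632 -0.01166046 -0.01113213] [-7.86382881e-01  3.98009784e-01  1.68910276e+00 -8.68070658e-05
  1.05451806e+00 -2.64715551e+00]
```

Run:
```python
from h import *
move([.505,-.10,.165],np.deg2rad(97))
```

```text
xyz [-7.88 21.01 -7.59] dr [-0.000e+00 -1.000e-03  1.603e+00]
```

Emit:
send_rows(dr=[[0, 0, 0], [0, 0, 0], [0, 0, 0], [0, 0, 0.4], [0, 0, 0.8], [0, 0, 1.2], [0, 0, 1.6], [0, 0, 1.6]], xyz=[[0, 0, -1.5], [0, 0, -4.5], [0, 0, -7], [-1.5, 4, -7.6], [-3, 9, -7.6], [-5, 14, -7.6], [-6.8, 18.5, -7.6], [-7.9, 21, -7.6]], jaw=[0, 0, 0, 0, 0, 0, 0, 0])

```text
time_s: 16.55
eef_pos: [0.5054, -0.0977, 0.1659]
eef_rot: [0.0, -0.062, 0.998, -0.0]
wrist_force: [-0.1, 1.1, -0.2]
opening: 0.114
grasp_force: 59.3
```

Emit:
send_rows(dr=[[0, 0, 0], [0, 0, 0], [0, 0, 0], [0, 0, 0], [0, 0, 0], [0, 0, 0], [0, 0, 0], [0, 0, 0]], xyz=[[0, 0, 0], [0, 0, 0], [0, 0, 0], [0, 0, 0], [0, 0, 0], [0, 0, 0], [0, 0, 0], [0, 0, 0]], jaw=[0, 0, 0, 0, 0, 0, 0, 0])

```text
time_s: 17.55
eef_pos: [0.5053, -0.0999, 0.1648]
eef_rot: [-0.0, -0.061, 0.998, 0.0]
wrist_force: [0.0, -0.1, -0.5]
opening: 0.107
grasp_force: 59.3
```

Run:
```python
from h import *
o=ctrl.get_obs();print(o["eef_pos"],o["eef_rot"],o["wrist_force"])
im,c=shot("wrist");cv2.imwrite("pics/w6.png",im)
u=proj(c,[.5009,-.048,.056]);t=o["eef_pos"];v=proj(c,t-[0,0,.0594]);print("lock",u,"tip",v,"head",proj(c,t))
a,b=[int(x) for x in u]
m=cv2.resize(im[max(b-50,0):b+50,a-50:a+50],None,fx=5,fy=5,interpolation=cv2.INTER_CUBIC)
print("lock crop origin",a-50,max(b-50,0))
a,b=[int(x) for x in v];k=cv2.resize(im[b-60:b+65,a-35:a+25],(240,500));print("key crop origin",a-35,b-60)
cv2.imwrite("pics/w6c.png",np.hstack([m,k]) if m.shape[0]==500 else m)
```

```text
[ 0.50527932 -0.09994638  0.16476363] [-1.99780706e-05 -6.12504856e-02  9.98122426e-01  1.38797378e-05] [ 0.00615688 -0.05827219 -0.45374729]
lock (np.float64(322.75544377627193), np.float64(194.67119531275037)) tip (np.float64(257.2684500750372), np.float64(216.13220041195615)) head (np.float64(257.5652174513879), np.float64(266.03126379725734))
lock crop origin 272 144
key crop origin 222 156
```

View pics/w6c.png

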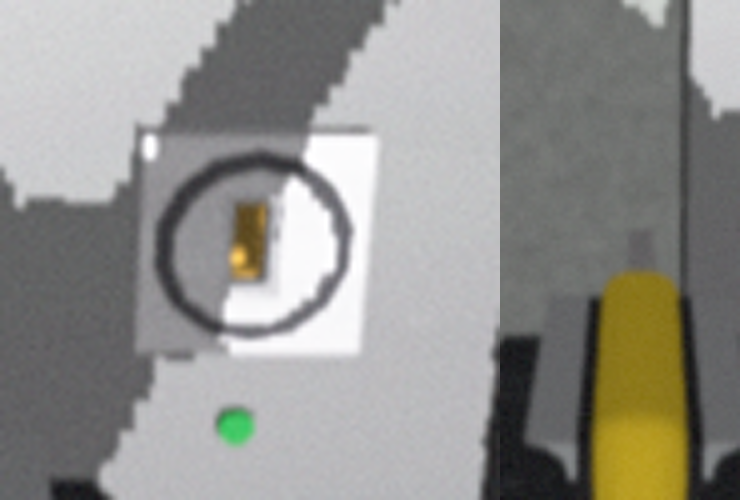

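The hole centre is at about (322.3,192.2), at the centre of the lock's ring and plate. The blade tip's front edge is at (257,212.6), so the key hangs true in the jaws.

Run:
```python
from h import *
c=ctrl.calibration("wrist");t=ctrl.get_obs()["eef_pos"]
L=ray(c,[(322.3,192.2)],.056)[0];print(L)
# plate edge direction: left and right edges, crop px
q=lambda x,y:(272+(x+.5)/5-.5,144+(y+.5)/5-.5)
C=ray(c,[q(138,128),q(378,133),q(360,355),q(135,352)],.056);print(C.mean(0),[np.rad2deg(np.arctan2(d[1],d[0])).round(1) for d in(C[0]-C[3],C[1]-C[2],C[0]-C[1],C[3]-C[2])])
move([L[0],L[1],.125],np.deg2rad(97.0))
```

```text
[ 0.49892129 -0.04872405  0.056     ]
[ 0.4991828  -0.04880725  0.056     ] [np.float64(-171.4), np.float64(-172.5), np.float64(-84.2), np.float64(-83.8)]
xyz [0.   5.16 3.98] dr [ 0.    -0.     0.004]
```

Emit:
send_rows(dr=[[0, 0, 0], [0, 0, 0], [0, 0, 0], [0, 0, 0], [0, 0, 0], [0, 0, 0], [0, 0, 0], [0, 0, 0]], xyz=[[0, 1.5, 0], [0, 3.5, 0], [0, 5.0, 1], [0, 5.15, 2.5], [0, 5.15, 3.8], [0, 5.15, 4], [0, 5.15, 4], [0, 5.15, 4]], jaw=[0, 0, 0, 0, 0, 0, 0, 0])

```text
time_s: 18.6
eef_pos: [0.4994, -0.0493, 0.1252]
eef_rot: [0.0, -0.061, 0.998, -0.0]
wrist_force: [0.7, -1.0, -0.2]
opening: 0.108
grasp_force: 59.3
```

Run:
```python
from h import *
o=ctrl.get_obs();print(o["eef_pos"],o["wrist_force"])
im,c=shot("wrist");t=o["eef_pos"]
v=proj(c,t-[0,0,.0594]);print("tip",v,"lock",proj(c,[.499,-.0487,.056]))
a,b=int(v[0]),int(v[1]);cv2.imwrite("pics/w7.png",cv2.resize(im[b-50:b+50,a-60:a+60],None,fx=6,fy=6,interpolation=cv2.INTER_CUBIC));print(a-60,b-50)
move([.499,-.0487,.11],np.deg2rad(97.0))
```

```text
[ 0.49939188 -0.04931705  0.12518709] [ 0.73338671 -1.04751055 -0.19770801]
tip (np.float64(257.298760376974), np.float64(216.06054143392677)) lock (np.float64(258.257045985889), np.float64(210.02092950631325))
197 166
xyz [0.03 0.06 1.53] dr [-0.004  0.008 -0.002]
```

View pics/w7.png

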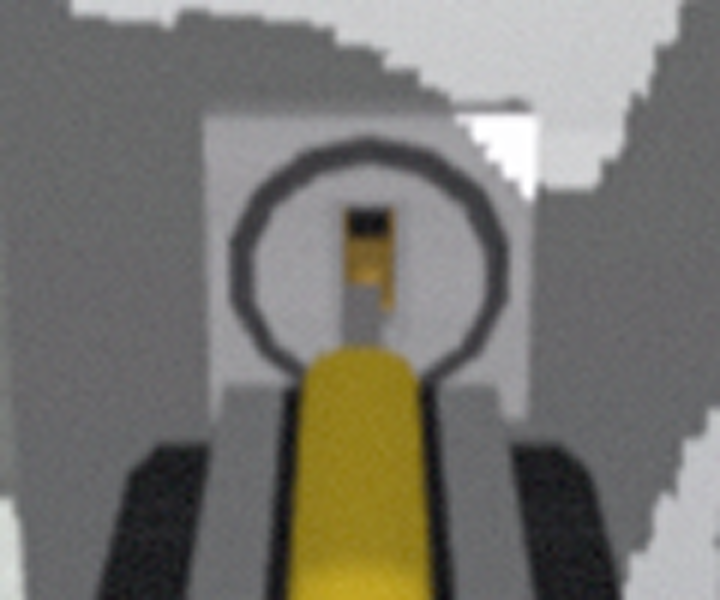

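The blade is in line with the hole, about 0.3 mm left of it once the arm settles, so I descend slowly.

Emit:
send_rows(dr=[[0, 0, 0], [0, 0, 0], [0, 0, 0], [0, 0, 0], [0, 0, 0], [0, 0, 0], [0, 0, 0], [0, 0, 0]], xyz=[[0, 0.03, 0], [0, 0.03, 0.3], [0, 0.03, 0.6], [0, 0.03, 0.8], [0, 0.03, 1.0], [0, 0.03, 1.2], [0, 0.03, 1.4], [0, 0.03, 1.5]], jaw=[0, 0, 0, 0, 0, 0, 0, 0])

```text
time_s: 19.65
eef_pos: [0.4988, -0.0485, 0.1096]
eef_rot: [-0.0, -0.061, 0.998, 0.0]
wrist_force: [-0.1, 0.3, 0.0]
opening: 0.11
grasp_force: 59.3
```

Emit:
send_rows(dr=[[0, 0, 0], [0, 0, 0], [0, 0, 0], [0, 0, 0], [0, 0, 0], [0, 0, 0], [0, 0, 0], [0, 0, 0]], xyz=[[0, 0, 0.1], [0, 0, 0.2], [0, 0, 0.3], [0, 0, 0.4], [0, 0, 0.5], [0, 0, 0.6], [0, 0, 0.7], [0, 0, 0.75]], jaw=[0, 0, 0, 0, 0, 0, 0, 0])

```text
time_s: 20.65
eef_pos: [0.4988, -0.0485, 0.1021]
eef_rot: [-0.0, -0.061, 0.998, 0.0]
wrist_force: [-1.5, -0.2, 1.2]
opening: 0.109
grasp_force: 59.4
```

Emit:
send_rows(dr=[[0, 0, 0], [0, 0, 0], [0, 0, 0], [0, 0, 0], [0, 0, 0], [0, 0, 0], [0, 0, 0], [0, 0, 0]], xyz=[[0.1, 0, 0.05], [-0.1, 0, 0.1], [0.1, 0, 0.15], [-0.1, 0, 0.2], [0.1, 0, 0.25], [-0.1, 0, 0.3], [0.1, 0, 0.35], [0, 0, 0.4]], jaw=[0, 0, 0, 0, 0, 0, 0, 0])

```text
time_s: 21.65
eef_pos: [0.4989, -0.0487, 0.0985]
eef_rot: [-0.0, -0.061, 0.998, -0.0]
wrist_force: [-5.4, -1.0, 7.8]
opening: 0.113
grasp_force: 60.3
```

Emit:
send_rows(dr=[[0, 0, 0], [0, 0, 0], [0, 0, 0], [0, 0, 0], [0, 0, 0], [0, 0, 0], [0, 0, 0], [0, 0, 0]], xyz=[[0.12, 0, 0], [0.12, 0, 0], [-0.12, 0, 0], [-0.12, 0, 0], [0.12, 0, 0], [0.12, 0, 0.03], [-0.12, 0, 0.05], [-0.12, 0, 0.05]], jaw=[0, 0, 0, 0, 0, 0, 0, 0])

```text
time_s: 22.65
eef_pos: [0.499, -0.0484, 0.0975]
eef_rot: [-0.002, -0.061, 0.998, 0.0]
wrist_force: [-6.3, -1.4, 6.2]
opening: 0.106
grasp_force: 60.4
```

Emit:
send_rows(dr=[[0, 0, 0], [0, 0, 0], [0, 0, 0], [0, 0, 0], [0, 0, 0], [0, 0, 0], [0, 0, 0], [0, 0, 0]], xyz=[[0.1, 0, 0], [0.33, 0, 0], [0.33, 0, 0.02], [0.1, 0, 0.04], [0.1, 0, 0.06], [0.33, 0, 0.08], [0.33, 0, 0.1], [0.2, 0, 0.1]], jaw=[0, 0, 0, 0, 0, 0, 0, 0])

```text
time_s: 23.65
eef_pos: [0.4982, -0.0487, 0.0968]
eef_rot: [0.0, -0.061, 0.998, -0.0]
wrist_force: [-1.8, -0.9, -0.1]
opening: 0.111
grasp_force: 59.5
```

Emit:
send_rows(dr=[[0, 0, 0], [0, 0, 0], [0, 0, 0], [0, 0, 0], [0, 0, 0], [0, 0, 0], [0, 0, 0], [0, 0, 0]], xyz=[[0.12, 0, 0.05], [0.12, 0, 0.1], [-0.1, 0, 0.15], [-0.1, 0, 0.2], [0.12, 0, 0.25], [0.12, 0, 0.3], [-0.1, 0, 0.35], [0, 0, 0.4]], jaw=[0, 0, 0, 0, 0, 0, 0, 0])

```text
time_s: 24.65
eef_pos: [0.4984, -0.0487, 0.0929]
eef_rot: [0.0, -0.061, 0.998, -0.0]
wrist_force: [-1.3, 1.1, 3.7]
opening: 0.11
grasp_force: 59.8
```

Emit:
send_rows(dr=[[0, 0, 0], [0, 0, 0], [0, 0, 0], [0, 0, 0], [0, 0, 0], [0, 0, 0], [0, 0, 0], [0, 0, 0]], xyz=[[0.12, 0, 0.02], [0.12, 0, 0.04], [-0.1, 0, 0.06], [-0.1, 0, 0.08], [0.12, 0, 0.12], [0.12, 0, 0.16], [-0.1, 0, 0.2], [0, 0, 0.25]], jaw=[0, 0, 0, 0, 0, 0, 0, 0])

```text
time_s: 25.65
eef_pos: [0.4986, -0.049, 0.0912]
eef_rot: [0.0, -0.061, 0.998, -0.0]
wrist_force: [-0.9, 1.4, 10.2]
opening: 0.108
grasp_force: 61.0
```

Emit:
send_rows(dr=[[0, 0, 0], [0, 0, 0], [0, 0, 0], [0, 0, 0], [0, 0, 0], [0, 0, 0], [0, 0, 0], [0, 0, 0]], xyz=[[0.15, 0, 0], [0.15, 0, 0], [-0.12, 0, 0], [-0.12, 0, 0], [0.15, 0, 0], [0.15, 0, 0], [-0.12, 0, 0], [0, 0, 0]], jaw=[0, 0, 0, 0, 0, 0, 0, 0])

```text
time_s: 26.65
eef_pos: [0.4981, -0.0487, 0.09]
eef_rot: [-0.0, -0.061, 0.998, 0.0]
wrist_force: [4.5, -0.3, -0.5]
opening: 0.108
grasp_force: 59.6
```

Emit:
send_rows(dr=[[0, 0, 0], [0, 0, 0], [0, 0, 0], [0, 0, 0], [0, 0, 0], [0, 0, 0], [0, 0, 0], [0, 0, 0]], xyz=[[0.08, 0, 0.05], [0.08, 0, 0.1], [-0.1, 0, 0.15], [-0.1, 0, 0.2], [0.08, 0, 0.25], [0.08, 0, 0.3], [-0.1, 0, 0.35], [0, 0, 0.4]], jaw=[0, 0, 0, 0, 0, 0, 0, 0])

```text
time_s: 27.65
eef_pos: [0.498, -0.0486, 0.0861]
eef_rot: [-0.0, -0.061, 0.998, 0.0]
wrist_force: [3.9, 1.4, 2.5]
opening: 0.109
grasp_force: 59.7
```

Emit:
send_rows(dr=[[0, 0, 0], [0, 0, 0], [0, 0, 0], [0, 0, 0], [0, 0, 0], [0, 0, 0], [0, 0, 0], [0, 0, 0]], xyz=[[-0.05, 0, 0.03], [-0.1, 0, 0.06], [0, 0, 0.09], [-0.1, 0, 0.12], [0, 0, 0.15], [-0.1, 0, 0.18], [-0.04, 0, 0.2], [-0.04, 0, 0.2]], jaw=[0, 0, 0, 0, 0, 0, 0, 0])

```text
time_s: 28.65
eef_pos: [0.4985, -0.0486, 0.0843]
eef_rot: [-0.0, -0.061, 0.998, 0.0]
wrist_force: [-2.1, 0.6, 2.4]
opening: 0.11
grasp_force: 59.9
```

Emit:
send_rows(dr=[[0, 0, 0], [0, 0, 0], [0, 0, 0], [0, 0, 0], [0, 0, 0], [0, 0, 0], [0, 0, 0], [0, 0, 0]], xyz=[[0.02, 0, 0.03], [0.02, 0, 0.06], [0.02, 0, 0.09], [0.02, 0, 0.1], [0.02, 0, 0.1], [0.02, 0, 0.1], [0.02, 0, 0.1], [0.02, 0, 0.1]], jaw=[0, 0, 0, 0, 0, 0, 0, 0])

```text
time_s: 29.65
eef_pos: [0.4985, -0.0486, 0.084]
eef_rot: [0.0, -0.061, 0.998, -0.0]
wrist_force: [-4.0, 0.6, 8.9]
opening: 0.11
grasp_force: 60.8
```

Emit:
send_rows(dr=[[0, 0, 0.8], [0, 0, 1.8], [0, 0, 2.8], [0, 0, 3.8], [0, 0, 4.8], [0, 0, 5.8], [0, 0, 6.8], [0, 0, 7.8]], xyz=[[0.02, 0, 0], [0.02, 0, 0], [0.02, 0, 0], [0.02, 0, 0], [0.02, 0, 0], [0.02, 0, 0], [0.02, 0, 0], [0.02, 0, 0]], jaw=[0, 0, 0, 0, 0, 0, 0, 0])

```text
time_s: 30.65
eef_pos: [0.4987, -0.0478, 0.084]
eef_rot: [0.0, 0.342, 0.94, 0.001]
wrist_force: [-0.8, 5.5, 9.1]
opening: 0.11
grasp_force: 60.7
```

Run:
```python
from h import *
o=ctrl.get_obs();print(o["eef_pos"],o["wrist_force"],o["torque"],o["q"][5],o["opening"])
```

```text
[ 0.49866578 -0.04775848  0.0839985 ] [-0.81717065  5.52549788  9.06228505] [1.06642661 0.19527047 0.08504078] -1.2081274386323917 0.11033380964218276
```

Emit:
send_rows(dr=[[0, 0, 1], [0, 0, 2], [0, 0, 3], [0, 0, 4], [0, 0, 5], [0, 0, 6], [0, 0, 7], [0, 0, 7.6]], xyz=[[0, 0, 0], [0, 0, 0], [0, 0, 0], [0, 0, 0], [0, 0, 0], [0, 0, 0], [0, 0, 0], [0, 0, 0]], jaw=[0, 0, 0, 0, 0, 0, 0, 0])

```text
time_s: 31.65
eef_pos: [0.4994, -0.0473, 0.084]
eef_rot: [0.0, 0.679, 0.734, 0.002]
wrist_force: [2.7, 7.4, 5.8]
opening: 0.107
grasp_force: 60.3
```

Emit:
send_rows(dr=[[0, 0, 0], [0, 0, 0], [0, 0, 0], [0, 0, 0], [0, 0, 0], [0, 0, 0], [0, 0, 0], [0, 0, 0]], xyz=[[0, 0, 0], [0, 0, 0], [0, 0, 0], [0, 0, 0], [0, 0, 0], [0, 0, 0], [0, 0, 0], [0, 0, 0]], jaw=[0, 0, 0, 0, 0, 0, 0, 0])

```text
time_s: 32.65
eef_pos: [0.4993, -0.0473, 0.084]
eef_rot: [0.0, 0.678, 0.735, 0.002]
wrist_force: [1.0, 8.1, 6.6]
opening: 0.109
grasp_force: 60.3
```

Run:
```python
from h import *
o=ctrl.get_obs();w,x,y,z=o["eef_rot"];Y=R.from_quat([x,y,z,w]).as_matrix()[:,1]
print(o["eef_pos"],o["wrist_force"],o["torque"],"yaw",np.rad2deg(np.arctan2(Y[1],Y[0])),o["grasp_force"],o["dq"].round(3))
im,c=shot("wrist");cv2.imwrite("pics/w8.png",cv2.resize(im,None,fx=1.5,fy=1.5))
im,c=shot("top")
b=max(blobs(mask(im[120:230,200:310],(105,120,40),(125,255,255)),30),key=lambda b:b[0])
print("cup",cv2.minAreaRect(ray(c,np.argwhere(b[2])[:,::-1]+[200,120],.108)[:,:2].astype(np.float32)))
```

```text
[ 0.49932727 -0.0473223   0.08402753] [0.95061942 8.06615323 6.56177023] [ 1.42438603 -0.26743203  0.1201439 ] yaw 4.607743171175767 60.30582547187805 [ 0.    -0.003 -0.001  0.001 -0.001 -0.001]
cup ((0.6249582767486572, 0.025563426315784454), (0.05812309682369232, 0.09477261453866959), 7.104508399963379)
```

View pics/w8.png

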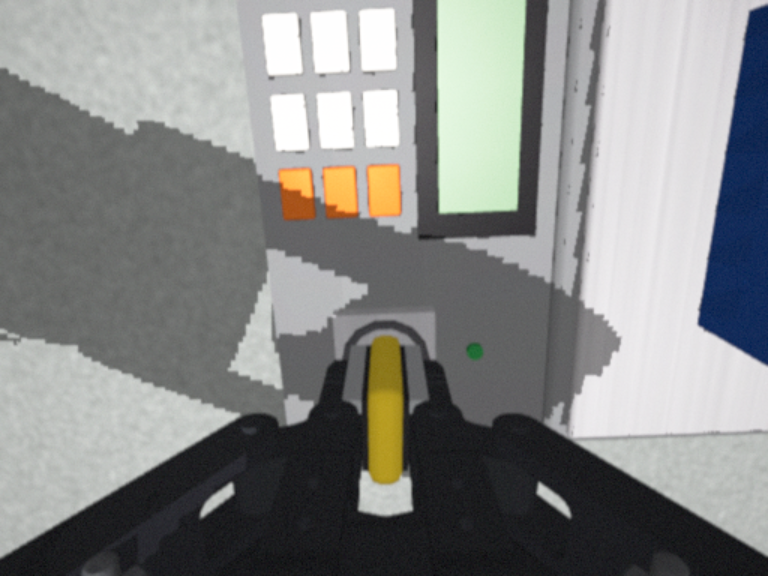

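The head is still parallel to the pads, and the key has turned about 92°, with spring torque on the wrist. It sits at home depth, and the cup has not moved.

```bash
python3 -c "
from bench import ctrl
print(ctrl.hand_in())"
```

```text
the job is handed in; nothing more can be done
None
```

The job is handed in: the cup is down on both pegs and let go, and the yellow key is fully in the lock, turned about 92° clockwise and still gripped; lock angle about 1.46 rad by estimate, verdict not shown.

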